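# Flip the stock tags of the coupling bins

### The arm

A 6-joint arm with a two-finger parallel gripper is mounted at the origin on the work surface. World frame = base frame: x ahead of the robot, y to its left, z up, the work surface at z = 0. Lengths are in mm, angles in degrees, forces in N, time in s.
With the tool pointing down it reaches from about 300 to 850 mm from the base axis. Payload 4.2 kg.
Tool frame: the origin (TCP) lies at the very end of the fingers, on their centre line; the grasp point (between the pads) lies 19 mm behind it (env.grip_depth is the distance from the TCP to the grasp point, in mm); z points along the fingers, y is the line along which they close (so a half turn about z gives the same grasp; the last joint's range is limited). The gripper opens to 91 mm and grips with 3 to 60 N. Pads are 32 mm wide; open, the fingers measure 118 mm over their backs; the gripper's body (76 mm by 178 mm) begins 60 mm behind the grasp point.
Start: joints at [67.494, 18.312, 89.639, -0, 72.044, -1.146], TCP at [209.433, 535.522, 187.176] pointing down, gripper open.
Joint ranges: [-177.97, 177.97], [-48.28, 115.42], [12.27, 149.76], [-77.06, 257.06], [2.81, 150.46], [-146.56, 146.56]. Speed limits (degrees/s): [147.25, 147.25, 180, 180, 180, 180].

### API

Orientations are given as [roll, pitch, yaw] about the fixed x, y, z axes, in that order (R = Rz(yaw) Ry(pitch) Rx(roll)).
In Python, from workcell import env, cams gives the robot as it stands.
- The arm moves only by the tool apply_moves, never from a script. Its argument "deltas" is a list of rows, each a list of 5 numbers: the shift along the tool's x, y, z in m, then the turn about the tool's z in rad, then the opening, from -1 (shut) to 1 (fully open), so that 0 is half open. In form: [[tx, ty, tz, roll, gripper], ...]. A call has 1 to 5 rows; each row is the pose to reach, as a shift and turn from the pose commanded when the call began, along the tool's axes at that moment; what a row does not reach only later rows make up. A row lasts 1/10 s, in which the tool goes at most 50 mm and 8.59 degrees, less where a joint would pass 70% of its speed; a pose out of reach is approached as far as the arm can. A call with a gripper value outside its range is refused whole. The fingers move at their own pace and stop on an object; "grip_force" is the grip in N (left out, the last holds). Time passes only in rows, so rows that repeat a pose let the fingers close. It gives the time, the measured TCP pose, the force, the opening and the grip force at its end, in the units of the state.
- env.state(): the state, without advancing time (a new reading comes with each control period).
- cams.grab_frame(name): name is "side" or "top" or "wrist"; returns the picture (400x640x3 uint8, blue, green, red); there is no depth.
- cams.get_calibration(name): a dict with "mtx" (3x3 intrinsics, pixels), "eye" and "attitude" of the camera in the world; the wrist camera has in their place "tool_from_camera" (4x4, takes a point from camera to tool coordinates, whose origin is the TCP and whose axes are the flange's). Camera axes: x right, y down, z forward; pixel columns grow to the right and rows downward; lengths in mm; the calibration is good to about 2 mm. A picture is of the moment at which its call begins: read the wrist's pose just before it. get_calibration takes no time and is no camera call.
- env.job_done(): hands the job in; it is judged then, once.
The state is a dict: "time_s": time; "qpos": joint angles; "qvel": joint speeds; "effort": joint torques, N m; "ee_pos": TCP position; "ee_rot": TCP orientation; "force": force on the tool from outside, world axes, zero at the start; "torque": the same for the moment, N m; "gripper_width": finger opening in mm; "gripper_force": force on a finger pad.
Only numpy, scipy, OpenCV 4.12 (cv2) and the standard library are available. Lean on these libraries where they do the work, as an engineer would, in place of code of your own. Each camera call takes 0.05 s, during which the arm holds its last target. There are 200 camera calls.

### The job

Each of the five bins on the bench has a hinged tag on a post in front of it, on the robot's side. With the fingertips, gently push tags over so that only the bins full to the brim show the round disc (tag tipped all the way to the bin), and every bin that is empty or nearly so shows the bar (tag tipped all the way to the robot's side). Leave bins and everything else on the bench where they are.

Things in the scene. Friction and masses are not known exactly. Their poses are not given: they have to be found in the camera images.
- post_a: fixed steel post with a flip tag; five alike stand 80 mm apart in a row on an 8 mm plywood board. Origin: centre of the underside of its foot, on the board; +x points to the bin the tag belongs to, y along the row, z up. The tag's hinge, a bar 10 mm thick and 44 mm long, runs along y 75 mm straight above the origin; nothing of the post is higher.
- tag_a (a joint): lean (rad) of post_a's tag, a 60 g aluminium plate 40 mm wide, 4 thick, reaching 60 mm from the hinge. 0 upright; +0.60 (stop) tipped to the bin, disc up (full); -0.60 (stop) to the robot's side, bar up (reorder): free edge then 34 mm out from the hinge, 50 above it. Hard stops; slight friction, damped: 0.15 rad past upright it falls to that side's stop and stays.
- post_b: fixed steel post with a flip tag; five alike stand 80 mm apart in a row on an 8 mm plywood board. Origin: centre of the underside of its foot, on the board; +x points to the bin the tag belongs to, y along the row, z up. The tag's hinge, a bar 10 mm thick and 44 mm long, runs along y 75 mm straight above the origin; nothing of the post is higher.
- tag_b (a joint): lean (rad) of post_b's tag, a 60 g aluminium plate 40 mm wide, 4 thick, reaching 60 mm from the hinge. 0 upright; +0.60 (stop) tipped to the bin, disc up (full); -0.60 (stop) to the robot's side, bar up (reorder): free edge then 34 mm out from the hinge, 50 above it. Hard stops; slight friction, damped: 0.15 rad past upright it falls to that side's stop and stays.
- post_c: fixed steel post with a flip tag; five alike stand 80 mm apart in a row on an 8 mm plywood board. Origin: centre of the underside of its foot, on the board; +x points to the bin the tag belongs to, y along the row, z up. The tag's hinge, a bar 10 mm thick and 44 mm long, runs along y 75 mm straight above the origin; nothing of the post is higher.
- tag_c (a joint): lean (rad) of post_c's tag, a 60 g aluminium plate 40 mm wide, 4 thick, reaching 60 mm from the hinge. 0 upright; +0.60 (stop) tipped to the bin, disc up (full); -0.60 (stop) to the robot's side, bar up (reorder): free edge then 34 mm out from the hinge, 50 above it. Hard stops; slight friction, damped: 0.15 rad past upright it falls to that side's stop and stays.
- post_d: fixed steel post with a flip tag; five alike stand 80 mm apart in a row on an 8 mm plywood board. Origin: centre of the underside of its foot, on the board; +x points to the bin the tag belongs to, y along the row, z up. The tag's hinge, a bar 10 mm thick and 44 mm long, runs along y 75 mm straight above the origin; nothing of the post is higher.
- tag_d (a joint): lean (rad) of post_d's tag, a 60 g aluminium plate 40 mm wide, 4 thick, reaching 60 mm from the hinge. 0 upright; +0.60 (stop) tipped to the bin, disc up (full); -0.60 (stop) to the robot's side, bar up (reorder): free edge then 34 mm out from the hinge, 50 above it. Hard stops; slight friction, damped: 0.15 rad past upright it falls to that side's stop and stays.
- post_e: fixed steel post with a flip tag; five alike stand 80 mm apart in a row on an 8 mm plywood board. Origin: centre of the underside of its foot, on the board; +x points to the bin the tag belongs to, y along the row, z up. The tag's hinge, a bar 10 mm thick and 44 mm long, runs along y 75 mm straight above the origin; nothing of the post is higher.
- tag_e (a joint): lean (rad) of post_e's tag, a 60 g aluminium plate 40 mm wide, 4 thick, reaching 60 mm from the hinge. 0 upright; +0.60 (stop) tipped to the bin, disc up (full); -0.60 (stop) to the robot's side, bar up (reorder): free edge then 34 mm out from the hinge, 50 above it. Hard stops; slight friction, damped: 0.15 rad past upright it falls to that side's stop and stays.
- bin_a: loose grey plastic bin, 110 (x) x 70 (y) x 50 mm high, 3 mm walls, open on top. FULL: heaped to the brim with steel pipe couplings, highest 58 mm above the origin. Origin: centre of its underside, on the board. It belongs to the post straight in front of it, whose foot is 105 mm away along the bin's -x.
- bin_b: loose grey plastic bin, 110 (x) x 70 (y) x 50 mm high, 3 mm walls, open on top. FULL: heaped to the brim with steel pipe couplings, highest 58 mm above the origin. Origin: centre of its underside, on the board. It belongs to the post straight in front of it, whose foot is 105 mm away along the bin's -x.
- bin_c: loose grey plastic bin, 110 (x) x 70 (y) x 50 mm high, 3 mm walls, open on top. NOT full: bare inside. Origin: centre of its underside, on the board. It belongs to the post straight in front of it, whose foot is 105 mm away along the bin's -x.
- bin_d: loose grey plastic bin, 110 (x) x 70 (y) x 50 mm high, 3 mm walls, open on top. NOT full: bare inside. Origin: centre of its underside, on the board. It belongs to the post straight in front of it, whose foot is 105 mm away along the bin's -x.
- bin_e: loose grey plastic bin, 110 (x) x 70 (y) x 50 mm high, 3 mm walls, open on top. NOT full: only two couplings left on its floor. Origin: centre of its underside, on the board. It belongs to the post straight in front of it, whose foot is 105 mm away along the bin's -x.
- socket: steel drive socket, 26 mm across, 38 mm high, standing on the board between two posts; a bystander
- bearing: small steel ball-bearing ring, 32 mm across, 11 mm high, lying on the board between two posts; a bystander
- screwdriver: screwdriver lying on the bench on the robot's side of the board; a bystander
- wrench: spanner lying on the bench, ahead of the robot to its left; a bystander
- spray_can: white spray can, 66 mm across, 190 mm high, standing left of the board; a bystander
- carton: small cardboard carton, 90 x 55 x 24 mm, right of the board; a bystander
- air_wrench: air impact wrench lying on its side right of the board, about 190 x 200 mm, 66 mm high; a bystander
There are look-alikes about, which are no part of the job. What is shaped like the bin_d but pink or turquoise is not meant.

How it is judged:
By the outcome, as a careful person would: the job done as asked, in the order asked, and still so for the second after the job is handed in, with the robot touching nothing.
It also fails if it takes over 51 s, if anything falls off the work surface, if the arm or the gripper's body presses on something with over 40 N, if the wrist force passes 120 N, or if a joint passes its speed limit or range.

## Working session

There is one attempt and no reset: what is moved stays moved. The work goes in short steps, Python scripts to look and compute and a tool call to move; the robot and the scene stay as the last step left them, time stands still between calls to the robot, and variables do not carry over. Pictures are saved under pics/ and viewed, at most 10 in all, crops included, and the job is handed in when it is done.

Besides the shell and the picture viewer there is one more tool, called after "Request:" as name([rows], argument=value, ...), one row to a line, values as JSON. apply_moves: Moves the arm, as the interface text tells. Its arguments: {"type":"object","properties":{"deltas":{"type":"array"},"grip_force":{"type":"number"}},"required":["deltas"]}

```bash
mkdir -p pics; python3 - <<'E'
from workcell import env,cams
import cv2
for n in("top","side"):
    cv2.imwrite(f"pics/{n}0.png",cams.grab_frame(n)); c=cams.get_calibration(n); print(n,c)
print(cams.get_calibration("wrist"));s=env.state();print(s["time_s"],s["ee_pos"],s["ee_rot"],s["gripper_width"])
E
```

```text
top {'mtx': array([[422.39776347,   0.        , 322.11115114],
       [  0.        , 422.39776347, 198.03840651],
       [  0.        ,   0.        ,   1.        ]]), 'eye': array([ 3.86631158e+02, -4.25705984e-01,  1.25982660e+03]), 'attitude': array([-1.73864678e+02,  1.20323604e-01, -9.05041305e+01])}
side {'mtx': array([[448.11915463,   0.        , 322.9442472 ],
       [  0.        , 448.11915463, 205.00458351],
       [  0.        ,   0.        ,   1.        ]]), 'eye': array([ 218.55275925, -945.52739244,  703.5412198 ]), 'attitude': array([-120.97531467,   -1.29039232,  -16.5953817 ])}
{'mtx': array([[358.07405698,   0.        , 324.58154016],
       [  0.        , 358.07405698, 196.48903012],
       [  0.        ,   0.        ,   1.        ]]), 'tool_from_camera': array([[ 5.02576519e-04, -9.62388791e-01, -2.71675474e-01,
         7.69727888e+01],
       [ 9.99999474e-01,  7.26722280e-04, -7.24441994e-04,
         1.44358075e+00],
       [ 8.94627474e-04, -2.71674967e-01,  9.62388649e-01,
        -1.97175861e+02],
       [ 0.00000000e+00,  0.00000000e+00,  0.00000000e+00,
         1.00000000e+00]])}
0.1 [209.24565115 535.06754954 186.42461599] [-1.79911491e+02 -1.52706806e-03  1.58640513e+02] 91.09841489253846
```

View pics/top0.png

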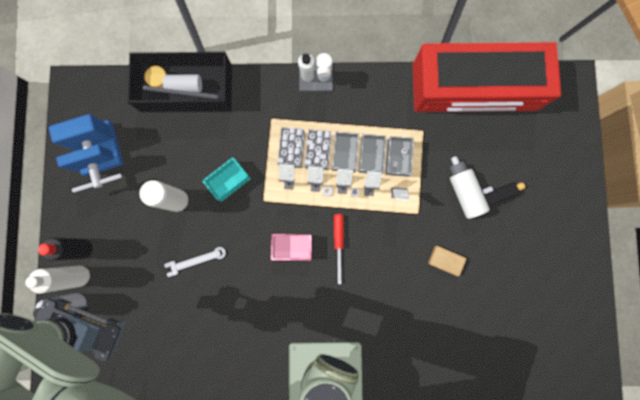

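View pics/side0.png

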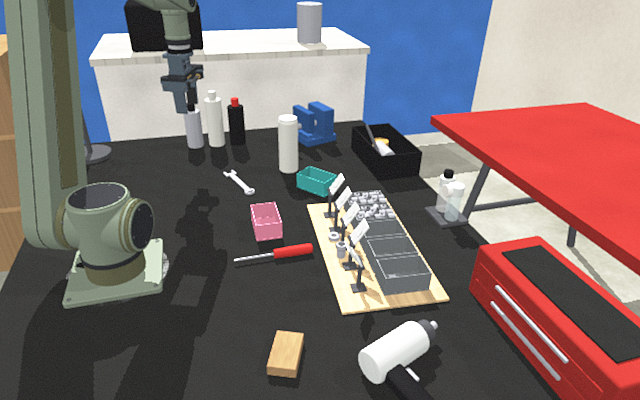

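Top view: bins in a row at columns 290, 318, 345, 372 and 399 (row ~150); the two left ones are full. The pink (291,247) and turquoise (227,179) bins are look-alikes off the board. I'll check the tags in a close crop.

```bash
python3 - <<'E'
import cv2,numpy as np
a=cv2.imread("pics/top0.png")[110:220,255:435]; b=cv2.imread("pics/side0.png")[165:315,300:450]
a=cv2.resize(a,None,fx=4.4,fy=4.4,interpolation=cv2.INTER_CUBIC)[:,:790]
cv2.imwrite("pics/ca.png",a); cv2.imwrite("pics/cb.png",cv2.resize(b,(600,600),interpolation=cv2.INTER_CUBIC))
E
```

```text
(no output)
```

View pics/ca.png

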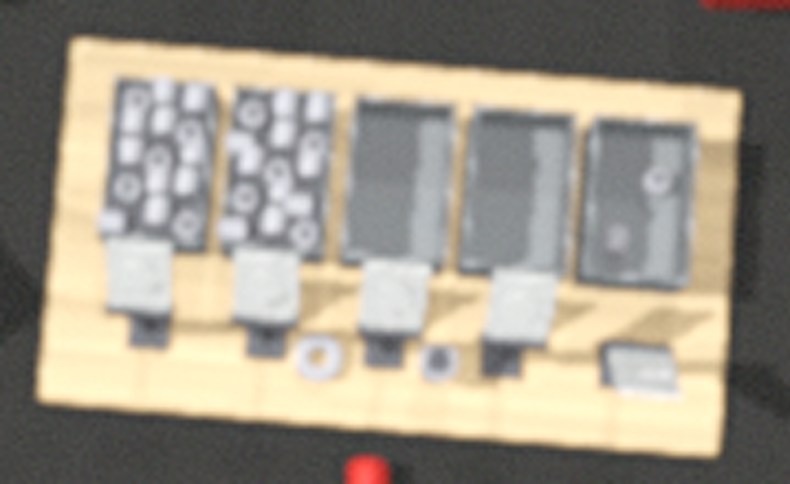

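View pics/cb.png

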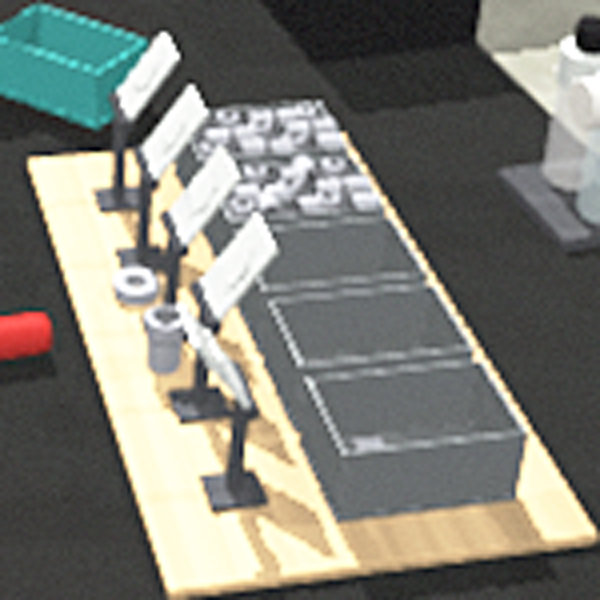

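Tags 1–4 (crop A columns 140, 265, 395, 520) tip to the bins and tag 5 (642,370) tips to the robot. Bins 3–5 aren't full, so only tags 3 and 4 must flip to the robot's side. The half-open fingers can push both at once, so next I'll locate them.

```bash
cat > h.py <<'E'
import numpy as np
from workcell import env,cams
from scipy.spatial.transform import Rotation as R
def ray(n,px,z,T=None):
    c=cams.get_calibration(n); M=R.from_euler("xyz",c["attitude"],degrees=True).as_matrix()
    d=M@np.linalg.inv(c["mtx"])@np.array([px[0],px[1],1.]); return (c["eye"]+d*(z-c["eye"][2])/d[2])
def proj(n,p):
    c=cams.get_calibration(n); M=R.from_euler("xyz",c["attitude"],degrees=True).as_matrix()
    q=c["mtx"]@(M.T@(np.array(p)-c["eye"])); return q[:2]/q[2]
def rel(goal,yaw):  # goal xyz mm -> row in tool axes from current pose
    s=env.state(); M=R.from_euler("xyz",s["ee_rot"],degrees=True).as_matrix()
    w=(yaw-s["ee_rot"][2]+180)%360-180
    return np.round(M.T@(np.array(goal)-s["ee_pos"])/1000,4),round(-np.radians(w),4),s["time_s"],s["ee_pos"]
E
python3 - <<'E'
from h import *
f=lambda p,z:ray("top",(p[0]/4.4+255,p[1]/4.4+110),z)[:2]
bd=[f(p,8) for p in((72,38),(741,91),(718,457),(38,403))]; print(np.round(bd))
v=bd[0]-bd[1]+bd[3]-bd[2]; yaw=np.degrees(np.arctan2(-v[0],v[1])); print("yaw",yaw)
u=np.array([np.cos(np.radians(yaw)),np.sin(np.radians(yaw))])
# free edge of tags 1-4 (z=133), midpoints of bin-side edge -> hinge = -34u
for l,r in(((107,240),(172,240)),((234,249),(300,252)),((362,261),(432,265)),((490,268),(556,276))):
    print("hinge",(f(l,133)+f(r,133))/2-35*u)
for c in(((118,80),(215,85),(205,252),(104,240)),((358,98),(455,105),(442,268),(342,262)),((473,108),(573,117),(560,275),(460,270))):
    print("bin->post",np.mean([f(p,58) for p in c],0)-105*u)
E
```

```text
[[ 766.  153.]
 [ 724. -308.]
 [ 471. -284.]
 [ 512.  175.]]
yaw -5.12762748872948
hinge [564.94928579  99.02978901]
hinge [557.68139423  20.64886283]
hinge [549.16606446 -59.13131649]
hinge [ 542.86265878 -136.36436828]
bin->post [560.19349881  97.85515594]
bin->post [545.99311798 -59.272018  ]
bin->post [ 539.07724864 -136.27225112]
```

```bash
python3 -c "
from h import *
print(rel((614,-104,240),174.9))"
```

```text
(array([-0.6097, -0.4478, -0.0529]), np.float64(-0.2838), 0.1, array([209.24565115, 535.06754954, 186.42461599]))
```

Request:
apply_moves([
  [-0.036,-0.026,-0.01,-0.06,0.3],
  [-0.072,-0.053,-0.02,-0.12,0.3],
  [-0.108,-0.079,-0.035,-0.18,0.3],
  [-0.144,-0.105,-0.053,-0.24,0.3],
  [-0.18,-0.132,-0.053,-0.284,0.3],
])

```text
time_s: 0.6
ee_pos: [330.5, 346.4, 242.2]
ee_rot: [179.8, 0.2, 175.1]
force: [1.7, -0.1, -1.0]
gripper_width: 59.3
gripper_force: 0.0
```

```bash
python3 -c "
from h import *
print(rel((614,-104,240),174.9))"
```

```text
(array([-0.3212, -0.4244,  0.0017]), np.float64(0.0029), 0.6, array([330.5206116 , 346.43531897, 242.19700712]))
```

Request:
apply_moves([
  [-0.029,-0.038,0,0,0.3],
  [-0.058,-0.076,0,0,0.3],
  [-0.087,-0.115,0,0,0.3],
  [-0.116,-0.153,0,0,0.3],
  [-0.145,-0.191,0,0,0.3],
])

```text
time_s: 1.1
ee_pos: [456.9, 142.0, 240.0]
ee_rot: [180.0, -0.0, 174.9]
force: [1.9, 0.4, -0.0]
gripper_width: 59.4
gripper_force: 0.0
```

Request:
apply_moves([
  [-0.029,-0.038,0,0,0.3],
  [-0.058,-0.076,0,0,0.3],
  [-0.087,-0.115,0,0,0.3],
  [-0.116,-0.153,0,0,0.3],
  [-0.145,-0.191,0,0,0.3],
])

```text
time_s: 1.6
ee_pos: [584.5, -61.1, 239.7]
ee_rot: [180.0, -0.0, 174.9]
force: [1.8, 1.4, 0.2]
gripper_width: 59.4
gripper_force: 0.0
```

```bash
python3 -c "
from h import *
print(rel((614,-104,240),174.9))"
```

```text
(array([-0.0332, -0.0401, -0.0003]), np.float64(-0.0002), 1.6, array([584.48675024, -61.0511136 , 239.72353356]))
```

Request:
apply_moves([
  [-0.016,-0.02,0,0,0.3],
  [-0.033,-0.04,0,0,0.3],
  [-0.033,-0.04,0,0,0.3],
  [-0.033,-0.04,0,0,0.3],
])

```text
time_s: 2.0
ee_pos: [612.9, -102.0, 239.3]
ee_rot: [180.0, -0.1, 174.9]
force: [-0.2, 0.8, -0.2]
gripper_width: 59.1
gripper_force: 0.0
```

```bash
python3 - <<'E'
from h import *; import cv2
print(rel((614,-104,115),174.9))
w=cams.grab_frame("wrist"); s=env.state()
cv2.imwrite("pics/w1.png",w)
c=cams.get_calibration("wrist");M=R.from_euler("xyz",s["ee_rot"],degrees=True).as_matrix();T=c["tool_from_camera"]
def pw(p):
    q=c["mtx"]@(T[:3,:3].T@(M.T@(np.array(p)-s["ee_pos"])-T[:3,3])); return np.round(q[:2]/q[2])
for h in((548,-59),(541.5,-137)):print("edge",pw((h[0]+34,h[1]-3,133)),"hinge",pw((*h,83)))
E
```

```text
(array([-0.0016, -0.002 ,  0.1243]), np.float64(-0.0007), 2.0, array([ 612.86504921, -101.96121251,  239.25745069]))
edge [366. 148.] hinge [361. 105.]
edge [274. 148.] hinge [280. 105.]
```

View pics/w1.png

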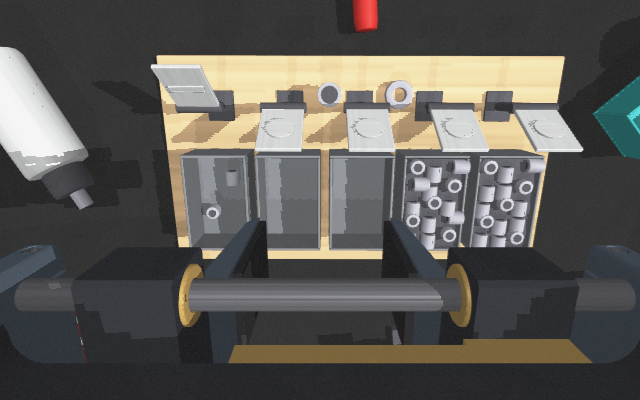

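The wrist view confirms it: tags 3 and 4 have disc up, with free edges at (369,151) and (276,151), within 3 px of the prediction. Bins 3 and 4 are bare, and the fingers sit just behind the tags. Next I descend and push gently.

Request:
apply_moves([
  [-0.002,-0.002,0.04,0,0.3],
  [-0.002,-0.002,0.08,0,0.3],
  [-0.002,-0.002,0.11,0,0.3],
  [-0.002,-0.002,0.125,0,0.3],
  [-0.002,-0.002,0.125,0,0.3],
])

```text
time_s: 2.55
ee_pos: [612.6, -102.5, 112.8]
ee_rot: [179.9, -0.3, 175.0]
force: [0.1, 0.5, 0.6]
gripper_width: 59.4
gripper_force: 0.0
```

Request:
apply_moves([
  [0.006,0,0,0,0.3],
  [0.012,0,0,0,0.3],
  [0.018,0,0,0,0.3],
  [0.023,0,0,0,0.3],
  [0.028,0,0,0,0.3],
])

```text
time_s: 3.05
ee_pos: [586.9, -101.6, 115.8]
ee_rot: [-180.0, 0.1, 174.9]
force: [0.5, 0.4, -0.1]
gripper_width: 59.3
gripper_force: 0.0
```

Request:
apply_moves([
  [0.005,0,0,0,0.3],
  [0.01,0,0,0,0.3],
  [0.015,0,0,0,0.3],
  [0.02,0,0,0,0.3],
  [0.024,0,0,0,0.3],
])

```text
time_s: 3.55
ee_pos: [562.8, -99.5, 115.1]
ee_rot: [180.0, -0.0, 174.9]
force: [-0.0, 0.2, 1.0]
gripper_width: 59.1
gripper_force: 0.0
```

Request:
apply_moves([
  [0.004,0,0,0,0.3],
  [0.008,0,0,0,0.3],
  [0.012,0,0,0,0.3],
  [0.015,0,0,0,0.3],
  [0.015,0,0,0,0.3],
])

```text
time_s: 4.05
ee_pos: [548.0, -98.1, 115.2]
ee_rot: [180.0, -0.0, 174.9]
force: [0.1, -0.1, 0.7]
gripper_width: 59.2
gripper_force: 0.0
```

```bash
python3 - <<'E'
from h import *; import cv2
a=cams.grab_frame("side")[165:315,300:450]; b=cams.grab_frame("wrist")
cv2.imwrite("pics/m.png",np.hstack([cv2.resize(a,(400,400)),cv2.resize(b[:,120:520],(400,400))]))
E
```

```text
(no output)
```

View pics/m.png

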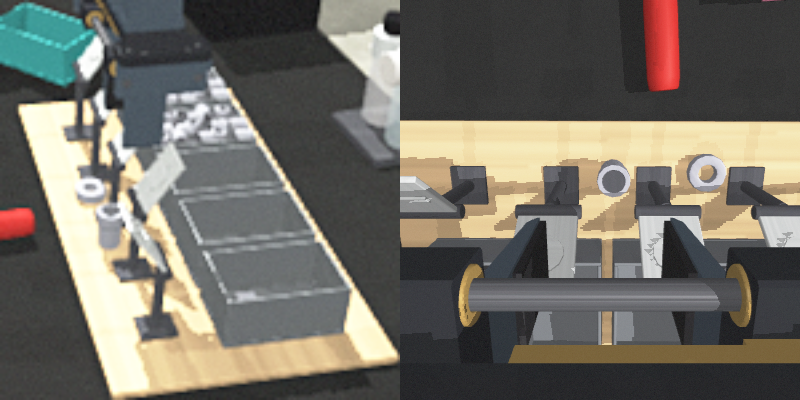

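```bash
python3 - <<'E'
from h import *; import cv2
s=env.state(); print(s["ee_pos"],s["force"])
for y in(-137,-59):
  for n,p in(("tip",(548,y,115)),("edge+",(576+(y+60)*.09+6,y,133)),("edge-",(508+(y+60)*.09+6,y,133)),("hinge",(548+(y+60)*.09,y,83))):
    print(y,n,np.round(proj("side",p)),"cropside",np.round((proj("side",p)-[300,165])*400/150))
a=cams.grab_frame("side")[150:290,310:430]
b=cams.grab_frame("top")[130:215,280:410]
cv2.imwrite("pics/m2.png",np.hstack([cv2.resize(a,(400,466),interpolation=2),cv2.resize(b,(400,466),interpolation=2)]))
E
```

```text
[548.49415235 -98.20270129 115.20126347] [ 0.72836858 -1.21846203  0.34343884]
-137 tip [354. 230.] cropside [143. 174.]
-137 edge+ [365. 222.] cropside [173. 152.]
-137 edge- [337. 226.] cropside [ 99. 163.]
-137 hinge [350. 242.] cropside [133. 205.]
-59 tip [343. 213.] cropside [114. 128.]
-59 edge+ [356. 205.] cropside [150. 107.]
-59 edge- [330. 209.] cropside [ 80. 116.]
-59 hinge [342. 224.] cropside [113. 157.]
```

View pics/m2.png

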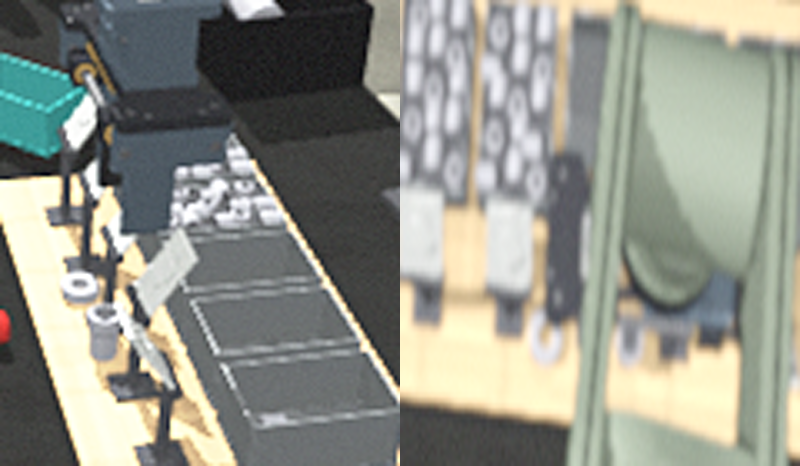

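The fingers passed over the tags without contact: force is ~0 and tag 4's plate in the left crop (165,270) still tips to the bin. At this opening the real fingertips sit about 25 mm above the TCP (finger bottom at (147,230)). I'll back off, go 22 mm lower and push again.

Request:
apply_moves([
  [-0.02,0,0,0,0.3],
  [-0.045,0,0,0,0.3],
  [-0.068,0,0,0,0.3],
  [-0.068,0,0,0,0.3],
  [-0.068,0,0,0,0.3],
])

```text
time_s: 4.75
ee_pos: [615.5, -104.1, 114.5]
ee_rot: [180.0, -0.1, 174.9]
force: [0.4, 0.1, 0.3]
gripper_width: 59.1
gripper_force: 0.0
```

Request:
apply_moves([
  [0,0,0.01,0,0.3],
  [0,0,0.022,0,0.3],
  [0,0,0.022,0,0.3],
])

```text
time_s: 5.05
ee_pos: [613.7, -103.8, 90.7]
ee_rot: [180.0, -0.3, 174.9]
force: [-0.4, -0.8, -0.1]
gripper_width: 59.2
gripper_force: 0.0
```

Request:
apply_moves([
  [0.006,0,0,0,0.3],
  [0.012,0,0,0,0.3],
  [0.017,0,0,0,0.3],
  [0.021,0,0,0,0.3],
  [0.025,0,0,0,0.3],
])

```text
time_s: 5.55
ee_pos: [591.4, -102.1, 93.8]
ee_rot: [-180.0, 0.1, 174.9]
force: [1.2, -0.2, 0.4]
gripper_width: 59.4
gripper_force: 0.4
```

Request:
apply_moves([
  [0.004,0,0,0,0.3],
  [0.008,0,0,0,0.3],
  [0.012,0,0,0,0.3],
  [0.016,0,0,0,0.3],
  [0.02,0,0,0,0.3],
])

```text
time_s: 6.05
ee_pos: [570.8, -100.2, 93.0]
ee_rot: [180.0, -0.0, 174.9]
force: [0.6, -0.4, 0.7]
gripper_width: 59.1
gripper_force: 0.3
```

Request:
apply_moves([
  [0.004,0,0,0,0.3],
  [0.008,0,0,0,0.3],
  [0.012,0,0,0,0.3],
  [0.016,0,0,0,0.3],
  [0.02,0,0,0,0.3],
])

```text
time_s: 6.55
ee_pos: [550.9, -98.4, 93.1]
ee_rot: [180.0, -0.0, 174.9]
force: [-0.0, -0.6, 0.3]
gripper_width: 58.8
gripper_force: 0.0
```

```bash
python3 - <<'E'
from h import *; import cv2
a=cams.grab_frame("side")[165:315,300:450]; b=cams.grab_frame("wrist")
cv2.imwrite("pics/m3.png",np.hstack([cv2.resize(a,(400,400)),cv2.resize(b[:,120:520],(400,400))]))
E
```

```text
(no output)
```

View pics/m3.png

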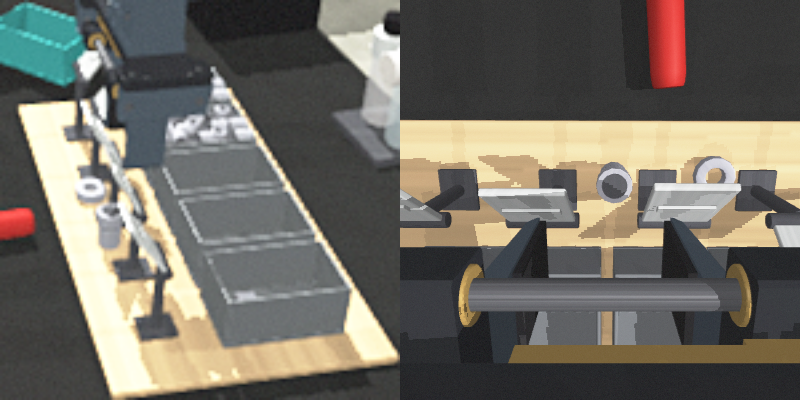

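Both tags now tip to the robot's side with the bar up (right half (525,205) and (695,200)). I'll back off, lift and do a final check.

Request:
apply_moves([
  [-0.015,0,0,0,0.3],
  [-0.035,0,0,0,0.3],
  [-0.06,0,0,0,0.3],
  [-0.06,0,0,0,0.3],
])

```text
time_s: 7.05
ee_pos: [614.1, -104.1, 93.0]
ee_rot: [-180.0, 0.2, 174.9]
force: [-0.1, -0.4, 0.5]
gripper_width: 59.5
gripper_force: 0.0
```

Request:
apply_moves([
  [0,0,-0.03,0,0.3],
  [0,0,-0.07,0,0.3],
  [0,0,-0.11,0,0.3],
  [0,0,-0.15,0,0.3],
  [0,0,-0.15,0,0.3],
])

```text
time_s: 7.55
ee_pos: [613.5, -104.3, 249.8]
ee_rot: [-179.9, 0.7, 174.9]
force: [-0.0, 0.1, -0.2]
gripper_width: 59.1
gripper_force: 0.0
```

Request:
apply_moves([
  [0,0,0,0,0.3],
  [0,0,0,0,0.3],
  [0,0,0,0,0.3],
  [0,0,0,0,0.3],
  [0,0,0,0,0.3],
])

```text
time_s: 8.05
ee_pos: [610.8, -103.7, 242.2]
ee_rot: [180.0, -0.1, 174.9]
force: [-0.5, 0.1, 0.2]
gripper_width: 59.4
gripper_force: 0.0
```

```bash
python3 -c "
from h import *; import cv2
cv2.imwrite('pics/w4.png',cams.grab_frame('wrist'))"
```

```text
(no output)
```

View pics/w4.png

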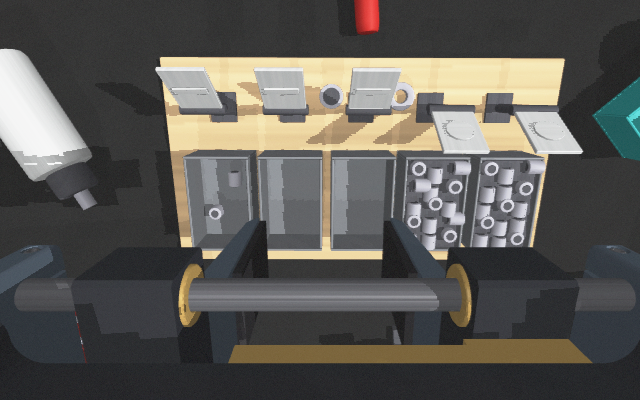

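The three non-full bins show bars at (190,88), (280,88) and (373,88). The two full ones show discs at (460,130) and (547,130), and nothing else has moved.

```bash
python3 -c "
from workcell import env
print(env.job_done())"
```

```text
the job is handed in; nothing more can be done
None
```

The job is done and handed in: the two full bins show the disc and the three empty or nearly empty bins show the bar; I flipped only the two bare bins' tags, and nothing else moved in the last picture.

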